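Load the sample vials into the autosampler tray beside their blanks

TASK

The light grey autosampler tray already holds a row of blank vials; move the four amber sample vials from the blue rack into the tray's empty row, in the same colour order as the blanks, so that each sample stands directly across from the blank with its own cap colour and will be run straight after it. Set each vial down upright on the floor of its pocket without dropping or tipping any, and leave the blanks standing where they are; mind the tall shelf post close behind the rack and tray, which is in the way of a wide swing.

Things in the scene. Friction and masses are not known exactly. Their poses are not given: they have to be found in the camera images.
- rack: fixed blue bench rack, 51 x 178 x 35 mm plus an 8 mm lip at each end; one row of four 39 x 39 mm pockets. Origin: centre of its underside, z up; pocket centres at x = 0, y = -64.5, -21.5, +21.5, +64.5 mm; floors at z = 5 mm, rim at 35 mm. Keep clear: to the right a grey cycler 0.23 m high, at x over 0.41 m, y under -0.08 m (under -0.1 m for x under 0.5 m)
- tray: fixed light grey tray, 108 x 178 x 35 mm plus 8 mm end lips; two rows of four 39 x 39 mm pockets. Origin: centre of underside, z up; pocket centres at y = -64.5, -21.5, +21.5, +64.5 mm, x = +30 mm in the row away from the robot (blanks), x = -30 mm in the nearer row (empty); floors at z = 5 mm, rim 35 mm. Keep clear: a tall shelf post behind, x 0.53 to 0.61, y 0.16 to 0.22 m
- sample_red: sample vial: amber glass with a plain white band, red screw cap with a pale dot (septum) in the middle; upright, round, 23 mm in diameter, 75 mm tall, the cap (22 mm diameter) its top 14 mm, 28 to 56 g, loose. Starts in any of the blue rack's pockets. Origin: centre of its underside; z along its axis, up
- sample_yellow: sample vial: amber glass with a plain white band, yellow screw cap with a pale dot (septum) in the middle; upright, round, 23 mm in diameter, 75 mm tall, the cap (22 mm diameter) its top 14 mm, 28 to 56 g, loose. Starts in any of the blue rack's pockets. Origin: centre of its underside; z along its axis, up
- sample_green: sample vial: amber glass with a plain white band, green screw cap with a pale dot (septum) in the middle; upright, round, 23 mm in diameter, 75 mm tall, the cap (22 mm diameter) its top 14 mm, 28 to 56 g, loose. Starts in any of the blue rack's pockets. Origin: centre of its underside; z along its axis, up
- sample_blue: sample vial: amber glass with a plain white band, blue screw cap with a pale dot (septum) in the middle; upright, round, 23 mm in diameter, 75 mm tall, the cap (22 mm diameter) its top 14 mm, 28 to 56 g, loose. Starts in any of the blue rack's pockets. Origin: centre of its underside; z along its axis, up
- blank_red: blank vial: same size and shape, clear glass with a plain white band, red screw cap, loose. Starts in any pocket of the tray's row away from the robot. Origin: centre of its underside; z along its axis, up
- blank_yellow: blank vial: same size and shape, clear glass with a plain white band, yellow screw cap, loose. Starts in any pocket of the tray's row away from the robot. Origin: centre of its underside; z along its axis, up
- blank_green: blank vial: same size and shape, clear glass with a plain white band, green screw cap, loose. Starts in any pocket of the tray's row away from the robot. Origin: centre of its underside; z along its axis, up
- blank_blue: blank vial: same size and shape, clear glass with a plain white band, blue screw cap, loose. Starts in any pocket of the tray's row away from the robot. Origin: centre of its underside; z along its axis, up

How it is judged:
By the outcome, as a careful person would: the job done as asked, in the order asked, and still so for the second after the job is handed in, with the robot touching nothing.
It also fails if it takes over 96 s, if anything falls off the work surface, if the arm or the gripper's body presses on something with over 40 N, if the wrist force passes 120 N, or if a joint passes its speed limit or range.

ROBOT

A 6-joint arm with a two-finger parallel gripper is mounted at the origin on the work surface; the furniture and walls round the work are solid. World frame = base frame: x ahead of the robot, y to its left, z up, the work surface at z = 0. Lengths are in m, angles in rad, forces in N, time in s.
With the tool pointing down it reaches from about 0.35 to 0.8 m from the base axis. Payload 7.3 kg.
Tool frame: the origin (TCP) lies between the finger pads; the fingertips stand 19 mm ahead of it and the grasp point (between the pads) is the TCP (tcp_to_tips is the distance from the TCP to the fingertips, in m); z points along the fingers, y is the line along which they close (so a half turn about z gives the same grasp; the last joint's range is limited). The gripper opens to 85 mm and grips with 20 to 120 N. Pads are 22 mm wide; open, the fingers measure 114 mm over their backs; the gripper's body (76 mm by 85 mm) begins 54 mm behind the grasp point. The pads swing forward as they close: fully open they stand 13 mm farther back than shut.
Start: joints at [1.135, 0.342, 1.524, -0, 1.275, -0.146], TCP at [0.15, 0.503, 0.214] pointing down, gripper open.
Joint ranges: [-2.53, 2.53], [-0.77, 2.02], [0.04, 2.7], [-1, 4.14], [0.28, 2.66], [-3.11, 3.11]. Speed limits (rad/s): [2.57, 2.57, 3.14, 3.14, 3.14, 3.14].

INTERFACE

Orientations are given as a rotation vector (axis times angle).
In Python, from rig import sense, read_camera, hand_in, tcp_to_tips gives the robot as it stands. The module is installed in compiled form; this text tells all that it offers.
- The arm moves only by the tool creep_tool, called after ">>>" as name(argument=value, ...), one argument or row to a line, values as JSON. Schema: {"type":"object","properties":{"moves":{"type":"array","items":{"type":"array","items":{"type":"number"},"minItems":7,"maxItems":7},"minItems":1,"maxItems":20},"force":{"type":"number"},"only":{"type":"string"},"quiet":{"type":"boolean"},"lines":{"type":"string"}},"required":["moves"],"additionalProperties":false}. moves is a list of rows, 1 to 20 of them, each of 7 numbers: dx, dy, dz in fractions of the full range, 1 being 80 cm, then a rotation vector rx, ry, rz in normalised numbers (1 is 90 degrees), then the opening from 0.0 (shut) to 1.0 (fully open); each row is the pose to reach, as a shift and turn from the pose commanded when the call began, along the tool's axes at that moment; what a row does not reach only later rows make up. A row lasts 1/8 s, in which the tool goes at most 0.0625 m and 0.188 rad, less where a joint would pass 70% of its speed; a pose out of reach is approached as far as the arm can. The fingers move at their own pace and stop on an object; force is the grip in N (left out, the last holds). Time passes only in rows, so rows that do not move let the fingers close. The tool returns the time, the measured TCP pose, the force, the opening and the grip force at its end. only (a regular expression) keeps the lines of the reply that match it, lines (a string "A,B") keeps lines A to B, and quiet returns only ok. A shift or turn number past 1, either way, is cut back to 1. Input that does not fit is refused with a message, and nothing moves.
- sense(): the state, without advancing time (a new reading comes with each control period).
- read_camera(name): name is "scene" or "side" or "wrist"; returns a dict with "image" (480x640x3 uint8, red, green, blue), "depth" (480x640 float32, m along the optical axis (not along the pixel's ray), 0 where there is no reading), "K" (3x3 intrinsics, pixels), "rvec" (rotation vector, rad) and "tvec" (3), from world to camera coordinates, as OpenCV has them; the wrist camera has in their place "mount" (4x4, takes a point from camera to tool coordinates, whose origin is the TCP and whose axes are the flange's). Camera axes: x right, y down, z forward; pixel columns grow to the right and rows downward; lengths in m; the calibration is good to about 2 mm. The wrist camera is an equidistant fisheye: a pixel r from the principal point sees the ray r / f radians off the axis. A picture is of the moment at which its call begins: read the wrist's pose just before it.
- hand_in(): hands the job in; it is judged then, once.
The state is a dict: "clock": time; "joints": joint angles; "qd": joint speeds; "joint_efforts": joint torques, N m; "position": TCP position; "tcp_rot": TCP orientation; "wrist_force": force on the tool from outside, world axes, zero at the start; "torque": the same for the moment, N m; "width": opening from 0.0 (shut) to 1.0 (fully open); "gripper_force": force on a finger pad.
Only numpy, scipy, OpenCV 4.12 (cv2) and the standard library are available. Lean on these libraries where they do the work, as an engineer would, in place of code of your own. Each camera call takes 0.05 s, during which the arm holds its last target. There are 200 camera calls.

## Working session

There is one attempt and no reset: what is moved stays moved. The work goes in short steps, Python scripts to look and compute and a tool call to move; the robot and the scene stay as the last step left them, time stands still between calls to the robot, and variables do not carry over. Pictures are saved under pics/ and viewed, at most 14 in all, crops included, and the job is handed in when it is done.

```bash
mkdir -p pics; cat > h.py <<'E'
import numpy as np, cv2
from rig import sense, read_camera
from scipy.spatial.transform import Rotation as R
def snap(n,f):
    c=read_camera(n); np.savez('pics/'+f+'.npz',**c); cv2.imwrite('pics/'+f+'.png',c['image'][:,:,::-1]); return c
def w(c,u,v,d=None):
    "pixel->world by depth (pinhole)"
    if d is None: d=np.median(c['depth'][v-1:v+2,u-1:u+2])
    p=np.linalg.inv(c['K'])@[u,v,1]*d
    return R.from_rotvec(c['rvec'].ravel()).inv().apply(p-c['tvec'].ravel())
E
python3 - <<'E'
from h import *
s=sense()
print({k:np.round(s[k],3) for k in s})
for n in ("scene","side","wrist"):
    c=snap(n,n+'0'); print(n,c['K'].tolist(),*( [c['rvec'],c['tvec']] if n!='wrist' else [c['mount']]))
E
```

```text
{'clock': np.float64(0.0), 'joints': array([ 1.135,  0.343,  1.525, -0.   ,  1.275, -0.146]), 'qd': array([ 0.001,  0.   ,  0.001,  0.001,  0.002, -0.001]), 'joint_efforts': array([-2.0000e-03, -4.3369e+01, -2.4600e+01, -0.0000e+00,  8.0000e-03,
       -0.0000e+00]), 'position': array([0.15 , 0.503, 0.213]), 'tcp_rot': array([-4.540e-01, -3.108e+00,  2.000e-03]), 'wrist_force': array([ 0.811,  0.572, -0.338]), 'torque': array([ 0.001, -0.034,  0.007]), 'gripper_force': np.float64(0.0), 'width': np.float64(0.997)}
scene [[461.01571182661104, 0.0, 321.5931872557638], [0.0, 461.01571182661104, 242.44458933283985], [0.0, 0.0, 1.0]] [ 2.0448491  -1.01159033  0.51787484] [-0.15351327  0.31409666  0.51931561]
side [[603.8587007002317, 0.0, 314.0906452166915], [0.0, 603.8587007002317, 239.152205345479], [0.0, 0.0, 1.0]] [ 0.35321993 -2.40176315  1.67813375] [0.48922568 0.03547315 0.97877434]
wrist [[371.64829954431775, 0.0, 313.02513240982967], [0.0, 371.64829954431775, 235.08050706377574], [0.0, 0.0, 1.0]] [[ 3.19382050e-04 -9.62349715e-01 -2.71814136e-01  6.76632434e-02]
 [ 9.99999922e-01  3.70908565e-04 -1.38189013e-04 -7.11264210e-05]
 [ 2.33804348e-04 -2.71814070e-01  9.62349758e-01 -1.60419170e-01]
 [ 0.00000000e+00  0.00000000e+00  0.00000000e+00  1.00000000e+00]]
```

View pics/scene0.png

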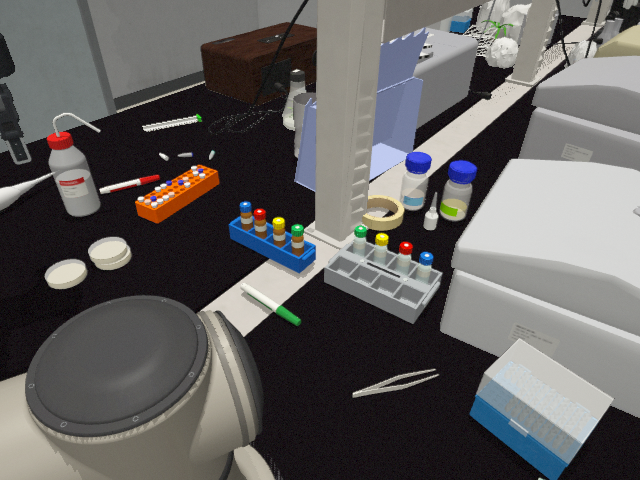

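View pics/side0.png

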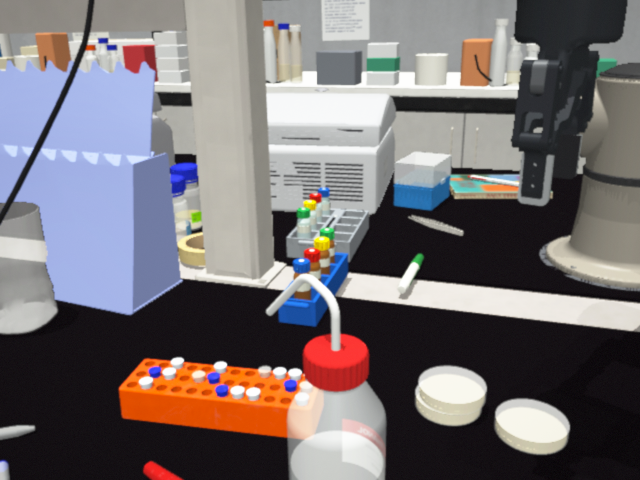

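The scene view shows the rack caps, from the left, as blue (246,206), red (260,214), yellow (279,222) and green (298,230). The blank caps are green (361,231), yellow (382,239), red (406,247) and blue (427,258). The side view shows the same order, with the rack at about (315,285) and the tray at about (328,225). I'll enlarge both.

```bash
python3 - <<'E'
import cv2
a=cv2.imread('pics/scene0.png')[190:330,220:450]; cv2.imwrite('pics/sc.png',cv2.resize(a,None,fx=3.4,fy=3.4,interpolation=cv2.INTER_CUBIC))
a=cv2.imread('pics/side0.png')[180:330,260:390]; cv2.imwrite('pics/sd.png',cv2.resize(a,None,fx=4,fy=4,interpolation=cv2.INTER_CUBIC))
E
```

```text
(no output)
```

View pics/sc.png

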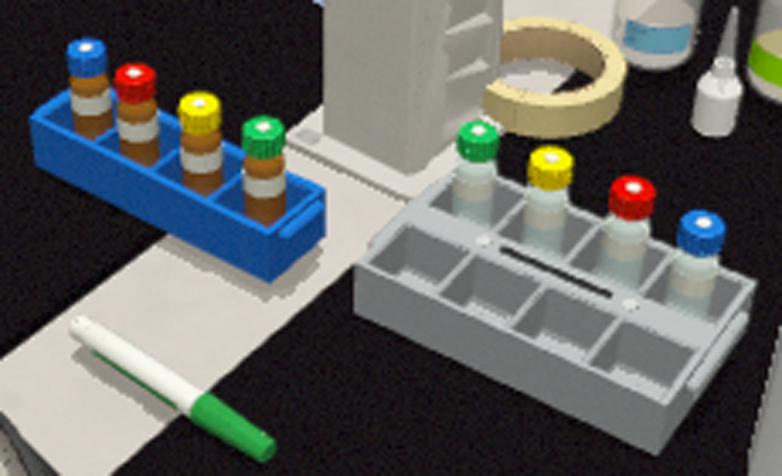

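View pics/sd.png

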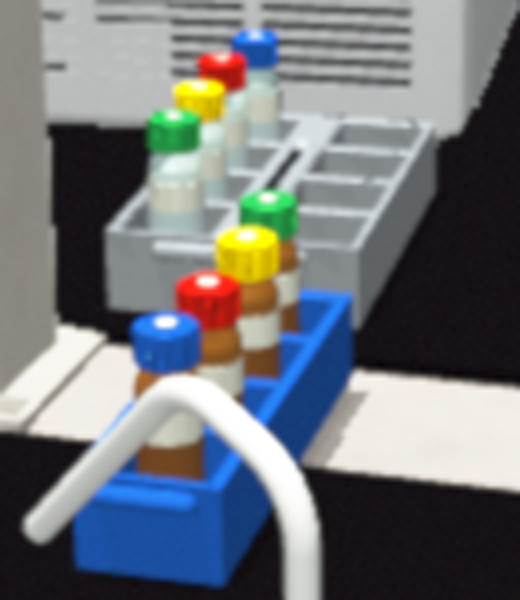

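The enlarged scene crop shows the septum dots of the samples at B(87,44), R(136,68), Y(200,98) and G(264,122), and of the blanks at G(479,127), Y(551,153), R(634,182) and B(704,217). In the side crop the samples are at B(166,322), R(208,280), Y(247,232) and G(268,197), and the blanks at G(174,115), Y(201,85), R(222,55) and B(256,34). Next I triangulate them and fit the rims from depth.

```bash
cat > tri.py <<'E'
from h import *
a=np.load('pics/scene0.npz'); b=np.load('pics/side0.npz')
P=lambda c: c['K']@np.c_[cv2.Rodrigues(c['rvec'])[0],c['tvec'].reshape(3,1)]
S=np.array([(87,44),(136,68),(200,98),(264,122),(479,127),(551,153),(634,182),(704,217),(663,405),(357,265)])/3.4+[220-.35,190-.35]
D=np.array([(166,322),(208,280),(247,232),(268,197),(174,115),(201,85),(222,55),(256,34),(436,122),(360,250)])/4+[260-.4,180-.4]
X=cv2.triangulatePoints(P(a),P(b),S.T.copy(),D.T.copy()); X=(X[:3]/X[3]).T
for x,s,d in zip(X,S,D):
    pr=P(a)@[*x,1]; print(np.round(x,4), 'reproj', np.round(pr[:2]/pr[2]-s,1),'depth',np.round(w(a,*np.round(s).astype(int)),3),np.round(w(b,*np.round(d).astype(int)),3))
# rim points by depth
for c,n in((a,'scene'),(b,'side')):
    v,u=np.mgrid[0:480,0:640]; p=np.stack([u,v,np.ones_like(u)],-1).reshape(-1,3)@np.linalg.inv(c['K']).T*c['depth'].reshape(-1,1)
    p=(p-c['tvec'].ravel())@cv2.Rodrigues(c['rvec'])[0]; col=c['image'].reshape(-1,3).astype(int)
    ok=(abs(p[:,2]-.036)<.006)&(p[:,0]>.3)&(p[:,0]<.62)&(abs(p[:,1]-.1)<.3)
    blue=ok&(col[:,2]-col[:,0]>60)&(p[:,1]>.15); grey=ok&(np.ptp(col,axis=1)<30)&(p[:,1]<.15)&(col[:,0]>90)
    for m,l in((blue,'rack'),(grey,'tray')):
        q=p[m]; 
        if len(q)>20: print(n,l,len(q),'zmed',np.median(q[:,2]).round(4),[np.round(t,4) for t in cv2.minAreaRect(q[:,:2].astype(np.float32)*1000)])
E
python3 tri.py
```

```text
[0.4295 0.3169 0.0812] reproj [-0.1  0.2] depth [0.43  0.318 0.08 ] [0.43  0.315 0.08 ]
[0.4278 0.2776 0.0817] reproj [-0.2  0.3] depth [0.43  0.279 0.08 ] [0.428 0.275 0.08 ]
[0.4279 0.2302 0.0823] reproj [-0.  0.] depth [0.432 0.235 0.079] [0.429 0.227 0.08 ]
[0.4322 0.1892 0.0817] reproj [-0.1  0.2] depth [0.433 0.19  0.08 ] [0.432 0.186 0.08 ]
[0.5002 0.097  0.0813] reproj [-0.1  0.1] depth [0.504 0.098 0.079] [0.502 0.093 0.081]
[0.5023 0.0541 0.0821] reproj [-0.2  0.3] depth [0.505 0.055 0.08 ] [0.503 0.051 0.081]
[0.5071 0.0079 0.0826] reproj [-0.1  0.2] depth [0.512 0.01  0.08 ] [ 0.539 -0.09   0.054]
[ 0.5036 -0.0331  0.082 ] reproj [-0.2  0.4] depth [ 0.51  -0.031  0.079] [ 0.505 -0.041  0.08 ]
[ 0.4229 -0.0612  0.0358] reproj [ 0.4 -0.6] depth [ 0.424 -0.061  0.033] [ 0.432 -0.103  0.023]
[0.4155 0.1133 0.0344] reproj [ 0.2 -0.3] depth [0.416 0.113 0.032] [0.416 0.11  0.034]
scene rack 583 zmed 0.0335 [array([428.4126, 253.0637]), array([ 54.2698, 191.5188]), np.float64(0.3856)]
scene tray 2533 zmed 0.0342 [array([473.1976, -37.6376]), array([116.6841, 324.257 ]), np.float64(0.1922)]
side rack 560 zmed 0.034 [array([429.049 , 258.0941]), array([ 52.2103, 187.367 ]), np.float64(0.4189)]
side tray 1567 zmed 0.0346 [array([463.2417, -19.3192]), array([226.7365, 288.63  ]), np.float64(25.5956)]
```

Cap tops measure z ≈ 0.081 from two views, against 0.080 expected, so the pocket order is clear. I'll use tool x = world +y, with the fingers closing along world x and the camera away from the cycler. Next I work out the move to a wrist-camera viewpoint.

```bash
cat >> h.py <<'E'
def go(x,y,z,yaw=np.pi/2):
    "shift/turn in tool axes from present pose to tool-down pose with tool x at yaw"
    s=sense(); R0=R.from_rotvec(s['tcp_rot']); c,n=np.cos(yaw),np.sin(yaw)
    R1=R.from_matrix(np.array([[c,n,0],[n,-c,0],[0,0,-1.]]))
    print('at',s['position'].round(4),'d',R0.inv().apply(np.array([x,y,z])-s['position']).round(4),'r',(R0.inv()*R1).as_rotvec().round(3))
E
python3 - <<'E'
from h import *
a=np.load('pics/scene0.npz')
for q in((62,145),(75,180),(100,125),(200,178)): print(q,w(a,*q).round(3))
go(.43,.20,.25)
E
```

```text
(62, 145) [0.275 0.653 0.158]
(75, 180) [0.271 0.64  0.087]
(100, 125) [ 0.555  1.041 -0.   ]
(200, 178) [0.49  0.525 0.035]
at [0.1499 0.5028 0.2134] d [-0.355  -0.2102 -0.0364] r [-1.000e-03  1.000e-03  1.281e+00]
```

Careful with the scale: shifts go in shares of 80 cm and turns go in shares of 90 degrees. That gives: -0.355 m / 0.8 = -0.4438, -0.27 m / 0.8 = -0.3375, 1.281 rad / 1.5708 = 0.8155.

>>> creep_tool(
  moves=[
    [-0.0375,-0.0225,-0.0125,0,0,0.07,1],
    [-0.0875,-0.0525,-0.025,0,0,0.1592,1],
    [-0.1375,-0.0813,-0.045,0,0,0.2546,1],
    [-0.1875,-0.1125,-0.045,0,0,0.3501,1],
    [-0.2375,-0.1413,-0.045,0,0,0.4456,1],
    [-0.2875,-0.17,-0.045,0,0,0.5411,1],
    [-0.3375,-0.2,-0.045,0,0,0.6366,1],
    [-0.3875,-0.23,-0.045,0,0,0.713,1],
    [-0.425,-0.2513,-0.045,-0.0006,0.0006,0.7767,1],
    [-0.4438,-0.2625,-0.045,-0.0006,0.0006,0.8155,1],
    [-0.4438,-0.2625,-0.045,-0.0006,0.0006,0.8155,1],
    [-0.4438,-0.2625,-0.045,-0.0006,0.0006,0.8155,0.6],
  ],
)

```text
clock: 1.65
position: [0.4294, 0.2012, 0.2498]
tcp_rot: [-2.218, -2.223, -0.001]
wrist_force: [0.1, 0.5, -0.2]
width: 0.815
gripper_force: 0.0
```

```bash
python3 - <<'E'
from h import *
s=sense(); print(s['position'],s['tcp_rot'],s['joints'].round(2))
c=snap('wrist','w1'); np.savez('pics/w1p.npz',p=s['position'],r=s['tcp_rot'])
E
```

```text
[0.42941348 0.20124935 0.24984557] [-2.21814587e+00 -2.22270200e+00 -1.46096709e-03] [0.28 0.22 1.59 0.   1.33 0.27]
```

View pics/w1.png

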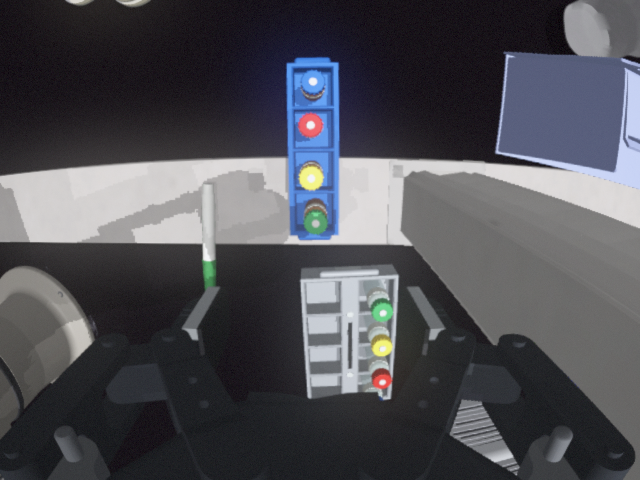

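The wrist view shows the samples from top to bottom as blue (313,81), red (310,125), yellow (311,177) and green (315,222). The blanks are green (382,312), yellow (382,346) and red (382,380). The tray's empty pockets are at x ≈ 322. The gripper hides the end of the tray, so I'll take a second view nearer to it.

Scaled: -0.14 m / 0.8 = -0.175, -0.13 m / 0.8 = -0.1625.

>>> creep_tool(
  moves=[
    [-0.05,0,0,0,0,0,0.6],
    [-0.1125,0,0,0,0,0,0.6],
    [-0.1625,0,0,0,0,0,0.6],
    [-0.175,0,0,0,0,0,0.6],
    [-0.175,0,0,0,0,0,0.6],
    [-0.175,0,0,0,0,0,0.6],
  ],
)

```text
clock: 2.45
position: [0.4301, 0.0616, 0.2497]
tcp_rot: [-2.219, -2.222, -0.002]
wrist_force: [0.1, 0.1, -0.2]
width: 0.6
gripper_force: 0.0
```

```bash
python3 - <<'E'
from h import *
s=sense(); print(s['position'],s['tcp_rot'])
c=snap('wrist','w2'); np.savez('pics/w2p.npz',p=s['position'],r=s['tcp_rot'])
i=cv2.imread('pics/w2.png')[60:460,170:500]; cv2.imwrite('pics/w2c.png',cv2.resize(i[0:300],None,fx=2,fy=2,interpolation=cv2.INTER_CUBIC))
E
```

```text
[0.43011096 0.06164948 0.24973606] [-2.21887468 -2.22245594 -0.00234501]
```

View pics/w2c.png

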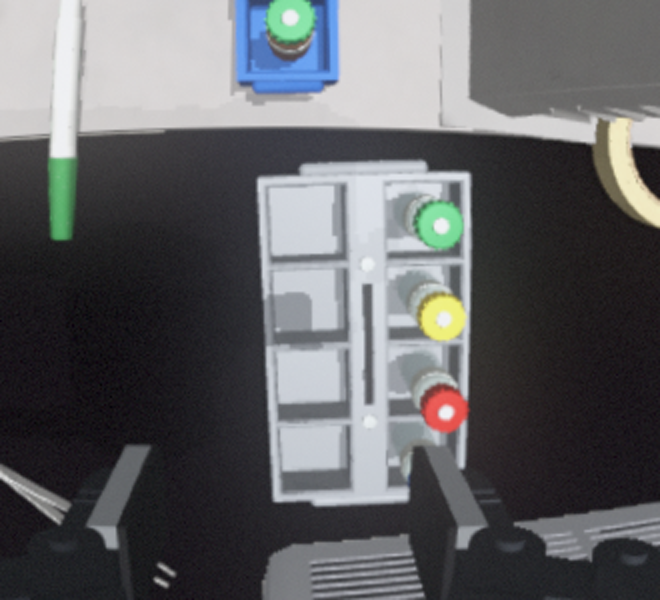

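The second view (crop coordinates) shows the tray rim corners at TL (258,178), TR (471,173) and BL (274,502). The tray dots are green (441,226), yellow (443,319) and red (446,412), and the rack's green is at (290,17). I'll turn these into rays.

```bash
cat > fish.py <<'E'
from h import *
def ray(f,px):
    c=np.load(f'pics/{f}.npz'); q=np.load(f'pics/{f}p.npz'); K=c['K']
    d=(np.array(px,float)-K[:2,2])/K[0,0]; t=np.linalg.norm(d)
    v=np.r_[np.sin(t)*d/t,np.cos(t)]; M=c['mount']; r=R.from_rotvec(q['r'])
    return r.apply(M[:3,3])+q['p'], r.apply(M[:3,:3]@v)
def hit(f,px,z): o,v=ray(f,px); return (o+v*(z-o[2])/v[2])[:2]
def tri(a,b):
    (o,v),(p,u)=ray(*a),ray(*b); s=np.linalg.lstsq(np.c_[v,-u],p-o,rcond=None)[0]; return (o+v*s[0]+p+u*s[1])/2
E
python3 - <<'E'
from fish import *
k=lambda u,v:(u/2+169.75,v/2+59.75)
for n,p in dict(B=(313,81),R=(310,125),Y=(311,177),G=(315,222)).items(): print('sample',n,hit('w1',p,.08).round(4))
print('G',hit('w2',k(290,17),.08).round(4))
for n,p,q in (('g',(441,226),(382,312)),('y',(443,319),(382,346)),('r',(446,412),(382,380))): print('blank',n,hit('w2',k(*p),.08).round(4),tri(('w2',k(*p)),('w1',q)).round(4))
print('G tri',tri(('w2',k(290,17)),('w1',(315,222))).round(4))
T=[hit('w2',k(*p),.035) for p in((258,178),(471,173),(274,502))]
print('TL TR BL',np.round(T,4),'sizes',np.linalg.norm(T[1]-T[0]),np.linalg.norm(T[2]-T[0]))
c=(T[1]+T[2])/2; e=(T[0]-T[2]); e/=np.linalg.norm(e); print('centre',c,'yaw',-np.arctan2(e[0],e[1]))
x=np.array([e[1],-e[0]])
for y in(64.5,21.5,-21.5,-64.5): print((c-x*.03+e*y/1e3).round(4),(c+x*.03+e*y/1e3).round(4))
print('rack corners',np.round([hit('w1',p,.035) for p in((288,65),(338,64),(290,237),(338,236))],4))
E
```

```text
sample B [0.4302 0.3163]
sample R [0.4277 0.2769]
sample Y [0.4287 0.2304]
sample G [0.4324 0.1891]
G [0.4326 0.1883]
blank g [0.5009 0.0957] [0.5009 0.0955 0.0785]
blank y [0.5038 0.0525] [0.5052 0.0509 0.0734]
blank r [0.5082 0.0066] [0.5093 0.0046 0.0745]
G tri [0.4325 0.1887 0.0781]
TL TR BL [[ 0.4169  0.1143]
 [ 0.5254  0.1189]
 [ 0.4245 -0.0642]] sizes 0.10856622044827233 0.1787145402422484
centre [0.47496597 0.02733198] yaw 0.042340987038301414
[0.4423 0.0905] [0.5022 0.093 ]
[0.4441 0.0475] [0.504  0.0501]
[0.4459 0.0046] [0.5058 0.0071]
[ 0.4477 -0.0384] [ 0.5077 -0.0358]
rack corners [[0.4053 0.3395]
 [0.455  0.3406]
 [0.4064 0.1619]
 [0.4569 0.1631]]
```

The measurements agree: the tray fits at 108.6 × 178.7 mm, and the green sample's dot is at (0.4325, 0.1887) from both wrist views. Its cap height is 0.078–0.082 across the views. Green goes first: move over it, then descend to TCP z = 0.062.

Scaled: 0.188 m / 0.8 = 0.235, 0.127 m / 0.8 = 0.1588.

>>> creep_tool(
  moves=[
    [0.0375,0,0,0,0,0,0.6],
    [0.0938,0.0013,0,0,0,0,0.6],
    [0.1438,0.0025,0.0125,0,0,0,0.6],
    [0.1588,0.0031,0.0375,0,0,0,0.6],
    [0.1588,0.0031,0.0875,0,0,0,0.6],
    [0.1588,0.0031,0.1375,0,0,0,0.6],
    [0.1588,0.0031,0.175,0,0,0,0.6],
    [0.1588,0.0031,0.2063,0,0,0,0.6],
    [0.1588,0.0031,0.225,0,0,0,0.6],
    [0.1588,0.0031,0.235,0,0,0,0.6],
    [0.1588,0.0031,0.235,0,0,0,0.6],
    [0.1588,0.0031,0.235,0,0,0,0.6],
  ],
  force=30,
)

```text
clock: 4.0
position: [0.4332, 0.1881, 0.0625]
tcp_rot: [-2.221, -2.222, -0.004]
wrist_force: [-1.0, 0.6, 0.0]
width: 0.599
gripper_force: 0.0
```

```bash
python3 - <<'E'
from h import *
go(.4325,.1887,.062)
E
```

```text
at [0.4332 0.1881 0.0625] d [ 0.0006 -0.0007  0.0005] r [ 0.001 -0.002  0.   ]
```

>>> creep_tool(
  moves=[
    [0,0,0,0,0,0,0.45],
    [0,0,0,0,0,0,0.35],
    [0,0,0,0,0,0,0.2],
    [0,0,0,0,0,0,0.2],
    [0,0,0,0,0,0,0.2],
    [0,0,0,0,0,0,0.2],
    [0,0,0,0,0,0,0.2],
  ],
  force=30,
)

```text
clock: 4.88
position: [0.4337, 0.1879, 0.0628]
tcp_rot: [2.221, 2.221, 0.005]
wrist_force: [0.6, 0.3, 5.6]
width: 0.199
gripper_force: 2.8
```

```bash
python3 - <<'E'
from h import *
snap('side','s1'); i=cv2.imread('pics/s1.png')[130:340,230:430]; cv2.imwrite('pics/s1c.png',cv2.resize(i,None,fx=2.8,fy=2.8,interpolation=cv2.INTER_CUBIC))
E
```

```text
(no output)
```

View pics/s1c.png

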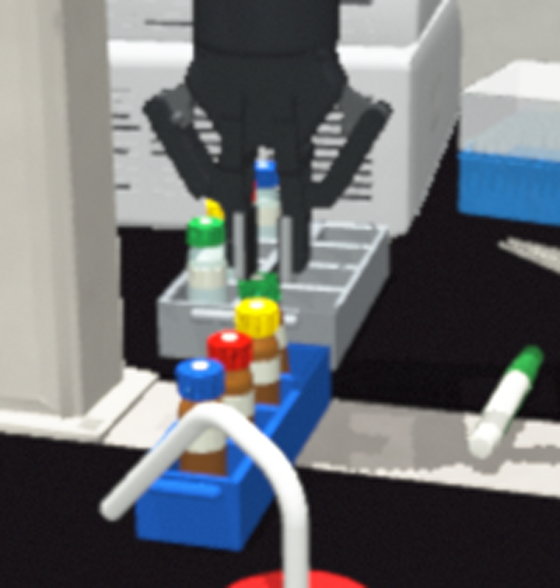

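The side crop shows the pads at about (240–290, 215–278), with the pad tips level with the green cap's top at (258,285). The width reached its command at 0.199, so there is no grasp. I'll open and measure where the fingertips really are.

>>> creep_tool(
  moves=[
    [0,0,0,0,0,0,0.6],
    [0,0,0,0,0,0,0.6],
    [0,0,0,0,0,0,0.6],
    [0,0,0,0,0,0,0.6],
  ],
)

```text
clock: 5.42
position: [0.4326, 0.1877, 0.0618]
tcp_rot: [-2.221, -2.221, -0.001]
wrist_force: [0.4, -0.1, 0.6]
width: 0.602
gripper_force: 0.0
```

```bash
python3 - <<'E'
from h import *
import rig; print(rig.tcp_to_tips if not callable(rig.tcp_to_tips) else rig.tcp_to_tips())
s=sense(); print(s['position'],s['wrist_force'])
for n in('side','scene'):
    c=snap(n,n+'2'); M=cv2.Rodrigues(c['rvec'])[0]
    for p in((.433,.188,.0628),(.433,.188,.044),(.4325,.1887,.08)): print(n,p,cv2.projectPoints(np.array([p]),c['rvec'],c['tvec'],c['K'],None)[0].ravel().round(1))
a=cv2.imread('pics/side2.png')[170:290,280:380]; b=cv2.imread('pics/scene2.png')[130:270,230:350]
cv2.imwrite('pics/ab.png',np.hstack([cv2.resize(a,(400,480),interpolation=2),cv2.resize(b,(400,467),interpolation=2)[:,:] if 0 else cv2.resize(b,(400,480),interpolation=2)]))
for n,pts in (('side',[(315,222),(334,222),(312,232),(340,200),(316,210)]),):
    c=np.load(f'pics/{n}2.npz')
    for q in pts: print(q,w(c,*q).round(3))
E
```

```text
0.019
[0.43261221 0.18768412 0.0617639 ] [ 0.39488499 -0.05074336  0.62049377]
side (0.433, 0.188, 0.0628) [326.4 240.2]
side (0.433, 0.188, 0.044) [326.5 251.8]
side (0.4325, 0.1887, 0.08) [326.4 229.7]
scene (0.433, 0.188, 0.0628) [298.1 234.2]
scene (0.433, 0.188, 0.044) [298.3 242.3]
scene (0.4325, 0.1887, 0.08) [297.5 226.5]
(315, 222) [0.493 0.057 0.045]
(334, 222) [0.468 0.022 0.036]
(312, 232) [0.493 0.074 0.032]
(340, 200) [ 0.489 -0.097  0.041]
(316, 210) [0.503 0.017 0.054]
```

View pics/ab.png

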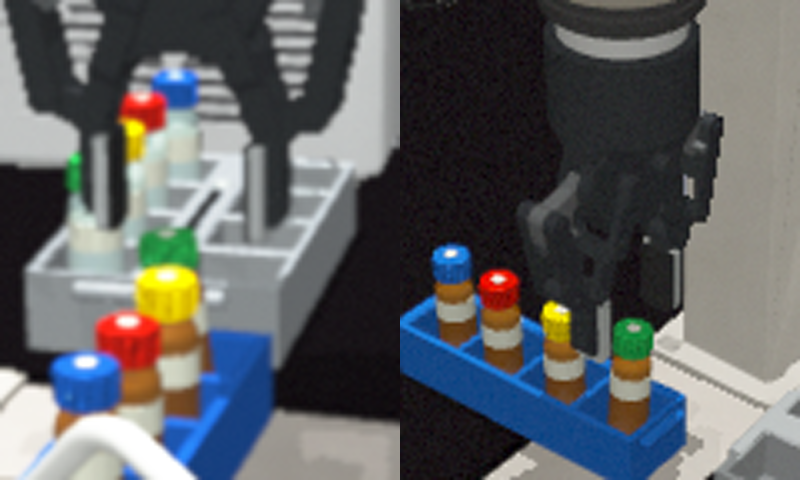

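The view shows the open fingertips straddling the vial well above the rim, with tips at side (347,230) and (306,226.5) and scene (290,233.5) and (313.4,219.8). Green still stands. I'll triangulate the tips.

```bash
python3 - <<'E'
from h import *
a=np.load('pics/scene2.npz'); b=np.load('pics/side2.npz')
P=lambda c: c['K']@np.c_[cv2.Rodrigues(c['rvec'])[0],c['tvec'].reshape(3,1)]
S=np.array([(290,233.5),(313.4,219.8),(299,225.5)]); D=np.array([(347,230),(306,226.5),(322.5,228)])
X=cv2.triangulatePoints(P(a),P(b),S.T.copy(),D.T.copy()); print((X[:3]/X[3]).T.round(4))
for q in((345,226),(306,222),(322,231),(323,234)): print(q,w(b,*q).round(3))
for q in((289,230),(312,216),(298,226),(299,229)): print(q,w(a,*q).round(3))
E
```

```text
[[0.403  0.1833 0.0813]
 [0.4679 0.1798 0.0792]
 [0.4379 0.1886 0.0813]]
(345, 226) [0.401 0.197 0.091]
(306, 222) [0.461 0.199 0.093]
(322, 231) [0.437 0.196 0.08 ]
(323, 234) [0.436 0.197 0.076]
(289, 230) [0.4   0.181 0.094]
(312, 216) [0.46  0.177 0.093]
(298, 226) [0.434 0.189 0.081]
(299, 229) [0.429 0.182 0.08 ]
```

The tips stand at z ≈ 0.080, where the text and the reported TCP imply about 0.05. Before lowering on that, I'll check the same offset in the start picture and here.

```bash
python3 - <<'E'
from h import *
b=np.load('pics/side0.npz')
for v in range(140,216,6): print(v,[w(b,u,v).round(3).tolist() for u in(530,538)])
b=np.load('pics/side2.npz'); print('now')
for v in range(150,240,8): print(v,[w(b,u,v).round(3).tolist() for u in(305,326,345)])
s=sense(); print(s['joints'])
E
```

```text
140 [[0.171, 0.575, 0.297], [0.166, 0.575, 0.297]]
146 [[0.171, 0.574, 0.292], [0.166, 0.576, 0.293]]
152 [[0.17, 0.56, 0.285], [0.165, 0.564, 0.286]]
158 [[0.169, 0.557, 0.28], [0.164, 0.559, 0.281]]
164 [[0.169, 0.554, 0.275], [0.163, 0.557, 0.276]]
170 [[0.168, 0.556, 0.271], [0.163, 0.558, 0.272]]
176 [[0.168, 0.556, 0.267], [0.162, 0.558, 0.268]]
182 [[0.167, 0.557, 0.263], [0.162, 0.558, 0.263]]
188 [[0.167, 0.555, 0.258], [0.162, 0.558, 0.259]]
194 [[0.167, 0.556, 0.254], [0.161, 0.558, 0.254]]
200 [[0.166, 0.55, 0.247], [0.16, 0.552, 0.248]]
206 [[0.127, -0.285, 0.0], [0.111, -0.281, 0.002]]
212 [[0.127, -0.242, 0.0], [0.112, -0.244, 0.0]]
now
150 [[0.46, 0.198, 0.202], [0.421, 0.223, 0.208], [0.401, 0.198, 0.204]]
158 [[0.461, 0.198, 0.19], [0.429, 0.2, 0.192], [0.401, 0.199, 0.193]]
166 [[0.461, 0.199, 0.178], [0.429, 0.198, 0.18], [0.401, 0.199, 0.181]]
174 [[0.558, -0.089, 0.092], [0.429, 0.198, 0.168], [0.402, 0.196, 0.169]]
182 [[0.459, 0.204, 0.156], [0.429, 0.199, 0.156], [0.406, 0.178, 0.153]]
190 [[0.461, 0.201, 0.143], [0.497, -0.028, 0.08], [0.401, 0.2, 0.147]]
198 [[0.462, 0.2, 0.13], [0.497, -0.028, 0.064], [0.401, 0.199, 0.134]]
206 [[0.462, 0.198, 0.118], [0.496, -0.023, 0.05], [0.401, 0.199, 0.122]]
214 [[0.462, 0.199, 0.105], [0.497, -0.025, 0.034], [0.401, 0.197, 0.11]]
222 [[0.462, 0.2, 0.093], [0.483, 0.023, 0.035], [0.401, 0.197, 0.097]]
230 [[0.494, 0.107, 0.047], [0.432, 0.192, 0.081], [0.402, 0.195, 0.084]]
238 [[0.495, 0.107, 0.032], [0.422, 0.225, 0.08], [0.434, 0.072, 0.026]]
[2.45657701e-01 4.37435264e-01 1.86710982e+00 1.74261259e-03
 8.36695657e-01 2.44492473e-01]
```

Both poses show the real fingertips about 37 mm higher than the reported TCP implies. At the start they were at z ≈ 0.245 for a reported 0.213, and now they are at 0.080 for 0.062. The palm has the same shift (z ≈ 0.150), so the whole gripper sits higher and I can safely go 35 mm lower. That puts the tips at about 0.045, above the rim at 0.035.

Scaled: 0.035 m / 0.8 = 0.0438, 0.03 m / 0.8 = 0.0375.

>>> creep_tool(
  moves=[
    [0,0,0.01,0,0,0,0.6],
    [0,0,0.025,0,0,0,0.6],
    [0,0,0.0375,0,0,0,0.6],
    [0,0,0.0438,0,0,0,0.6],
    [0,0,0.0438,0,0,0,0.6],
    [0,0,0.0438,0,0,0,0.45],
    [0,0,0.0438,0,0,0,0.3],
    [0,0,0.0438,0,0,0,0.15],
    [0,0,0.0438,0,0,0,0.15],
    [0,0,0.0438,0,0,0,0.15],
    [0,0,0.0438,0,0,0,0.15],
    [0,0,0.0438,0,0,0,0.15],
  ],
  force=30,
)

```text
clock: 7.02
position: [0.4329, 0.1878, 0.0271]
tcp_rot: [-2.221, -2.221, -0.003]
wrist_force: [-0.4, -0.5, 5.3]
width: 0.259
gripper_force: 30.7
```

Gripped: width 0.259 is about 22 mm, with 30 N on the pads. I lift it and look.

Scaled: -0.11 m / 0.8 = -0.1375, -0.005 m / 0.8 = -0.0063.

>>> creep_tool(
  moves=[
    [0,0,-0.0063,0,0,0,0.15],
    [0,0,-0.025,0,0,0,0.15],
    [0,0,-0.0563,0,0,0,0.15],
    [0,0,-0.0938,0,0,0,0.15],
    [0,0,-0.125,0,0,0,0.15],
    [0,0,-0.1375,0,0,0,0.15],
    [0,0,-0.1375,0,0,0,0.15],
  ],
)

```text
clock: 7.9
position: [0.4328, 0.1876, 0.1369]
tcp_rot: [-2.221, -2.221, -0.002]
wrist_force: [-0.7, 0.1, 0.3]
width: 0.255
gripper_force: 30.5
```

```bash
python3 - <<'E'
from h import *
snap('side','s3'); i=cv2.imread('pics/s3.png')[130:330,240:400]; j=snap('scene','c3')['image'][150:290,230:390,::-1]
cv2.imwrite('pics/s3c.png',np.hstack([cv2.resize(i,(400,500),interpolation=2),cv2.resize(j,(400,350),interpolation=2) if 0 else cv2.copyMakeBorder(cv2.resize(j,(400,350),interpolation=2),0,150,0,0,0)]))
go(.4423,.0905,.137)
E
```

```text
at [0.4321 0.1874 0.1359] d [-0.0969  0.0102 -0.0012] r [-0.001 -0.001 -0.   ]
```

View pics/s3c.png

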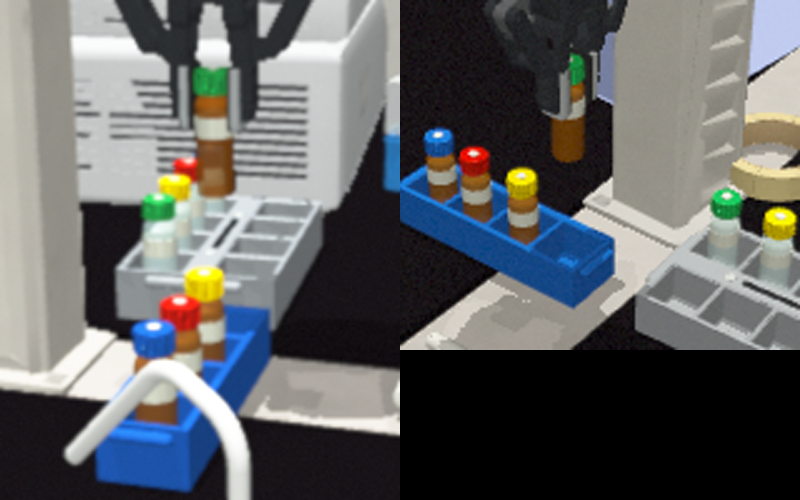

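Green is held upright, the bottom clear of everything, and the rack's last pocket is empty. I carry it to tray pocket 1 and lower it.

Scaled: 0.108 m / 0.8 = 0.135, -0.08 m / 0.8 = -0.1.

>>> creep_tool(
  moves=[
    [-0.025,0.0025,0,0,0,0,0.15],
    [-0.0625,0.0063,0,0,0,0,0.15],
    [-0.1,0.01,0,0,0,0,0.15],
    [-0.1213,0.0121,0,0,0,0,0.15],
    [-0.1213,0.0121,0,0,0,0,0.15],
    [-0.1213,0.0121,0.025,0,0,0,0.15],
    [-0.1213,0.0121,0.0625,0,0,0,0.15],
    [-0.1213,0.0121,0.0938,0,0,0,0.15],
    [-0.1213,0.0121,0.115,0,0,0,0.15],
    [-0.1213,0.0121,0.125,0,0,0,0.15],
    [-0.1213,0.0121,0.1313,0,0,0,0.15],
    [-0.1213,0.0121,0.135,0,0,0,0.15],
    [-0.1213,0.0121,0.135,0,0,0,0.15],
    [-0.1213,0.0121,0.135,0,0,0,0.15],
  ],
)

```text
clock: 9.75
position: [0.4427, 0.0908, 0.0291]
tcp_rot: [-2.221, -2.221, -0.003]
wrist_force: [-0.3, 0.5, -0.4]
width: 0.258
gripper_force: 30.5
```

```bash
python3 - <<'E'
from h import *
go(.4423,.0905,.027)
c=snap('scene','c4')['image'][190:330,300:460,::-1]; cv2.imwrite('pics/c4.png',cv2.resize(c,None,fx=4,fy=4,interpolation=2))
E
```

```text
at [0.4427 0.0908 0.0291] d [-0.0003 -0.0005  0.0021] r [ 0.001 -0.001 -0.   ]
```

View pics/c4.png

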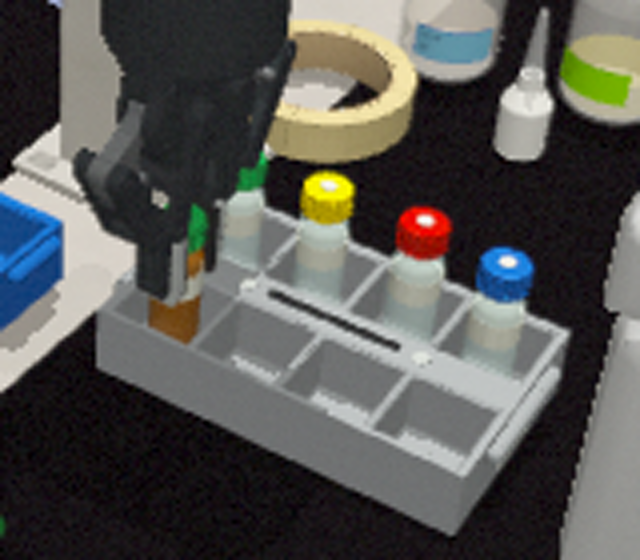

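Green is inside pocket 1 at (175,310), fingers clear of the green blank. I lower the last 2–3 mm until contact.

Scaled: 0.0025 m / 0.8 = 0.0031, 0.002 m / 0.8 = 0.0025.

>>> creep_tool(
  moves=[
    [0,0,0.0013,0,0,0,0.15],
    [0,0,0.0025,0,0,0,0.15],
    [0,0,0.0025,0,0,0,0.15],
    [0,0,0.0031,0,0,0,0.15],
    [0,0,0.0031,0,0,0,0.15],
  ],
)

```text
clock: 10.42
position: [0.4426, 0.0908, 0.0271]
tcp_rot: [-2.221, -2.221, -0.003]
wrist_force: [-2.3, -0.2, 10.4]
width: 0.258
gripper_force: 31.6
```

Scaled: 0.1395 m / 0.8 = 0.1744, -0.11 m / 0.8 = -0.1375.

>>> creep_tool(
  moves=[
    [0,0,-0.0013,0,0,0,0.3],
    [0,0,-0.0013,0,0,0,0.36],
    [0,0,-0.0013,0,0,0,0.42],
    [0,0,-0.0013,0,0,0,0.42],
    [0,0,-0.0125,0,0,0,0.42],
    [0,0,-0.0438,0,0,0,0.42],
    [0,0,-0.0875,0,0,0,0.42],
    [0.0125,-0.0013,-0.1313,0,0,0,0.42],
    [0.05,-0.005,-0.1375,0,0,0,0.5],
    [0.1063,-0.0113,-0.1375,0,0,0,0.6],
    [0.1563,-0.0163,-0.1375,0,0,0,0.6],
    [0.1744,-0.0174,-0.1375,0,0,0,0.6],
    [0.1744,-0.0174,-0.1375,0,0,0,0.6],
    [0.1744,-0.0174,-0.1375,0,0,0,0.6],
  ],
)

```text
clock: 12.18
position: [0.4286, 0.2291, 0.1365]
tcp_rot: [-2.222, -2.22, -0.001]
wrist_force: [0.5, 0.2, -0.2]
width: 0.603
gripper_force: 0.0
```

```bash
python3 - <<'E'
from h import *
go(.4286,.2303,.0265)
c=snap('scene','c5')['image'][180:330,225:445,::-1]; cv2.imwrite('pics/c5.png',cv2.resize(c,None,fx=3.4,fy=3.4,interpolation=2))
E
```

```text
at [0.4286 0.2291 0.1365] d [ 0.0011 -0.      0.11  ] r [-0.    -0.001 -0.001]
```

View pics/c5.png

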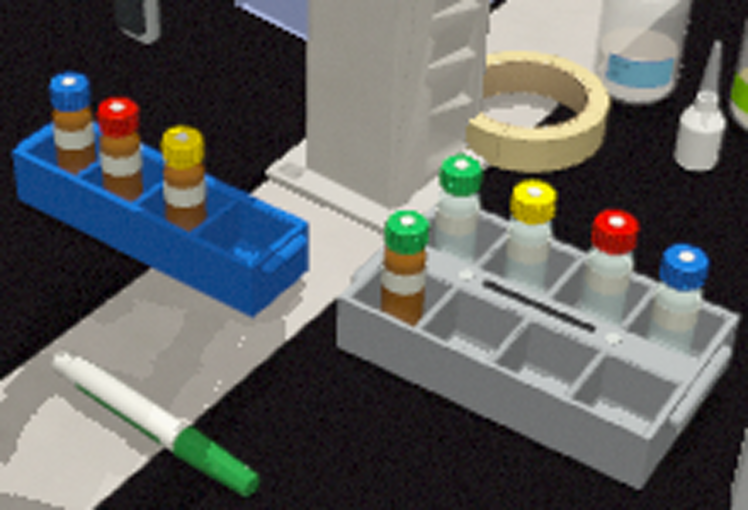

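Green stands upright in pocket 1 across from the green blank, at crop (404,230) against (460,170), and nothing else moved. Next I grasp yellow.

Scaled: 0.109 m / 0.8 = 0.1363, 0.104 m / 0.8 = 0.13.

>>> creep_tool(
  moves=[
    [0.0013,0,0.0375,0,0,0,0.6],
    [0.0013,0,0.0813,0,0,0,0.6],
    [0.0013,0,0.1125,0,0,0,0.6],
    [0.0013,0,0.13,0,0,0,0.6],
    [0.0013,0,0.1363,0,0,0,0.6],
    [0.0013,0,0.1363,0,0,0,0.6],
    [0.0013,0,0.1363,0,0,0,0.45],
    [0.0013,0,0.1363,0,0,0,0.3],
    [0.0013,0,0.1363,0,0,0,0.15],
    [0.0013,0,0.1363,0,0,0,0.15],
    [0.0013,0,0.1363,0,0,0,0.15],
    [0.0013,0,0.1363,0,0,0,0.15],
    [0.0013,0,0.1363,0,0,0,0.15],
  ],
  force=30,
)

```text
clock: 13.85
position: [0.4288, 0.2314, 0.028]
tcp_rot: [-2.221, -2.221, -0.003]
wrist_force: [-1.3, -0.3, 6.7]
width: 0.258
gripper_force: 30.3
```

Scaled: -0.183 m / 0.8 = -0.2288, -0.11 m / 0.8 = -0.1375.

>>> creep_tool(
  moves=[
    [0,0,-0.0125,0,0,0,0.15],
    [0,0,-0.0438,0,0,0,0.15],
    [0,0,-0.0875,0,0,0,0.15],
    [0,0,-0.125,0,0,0,0.15],
    [-0.0188,0.0013,-0.1375,0,0,0,0.15],
    [-0.0625,0.005,-0.1375,0,0,0,0.15],
    [-0.1188,0.01,-0.1375,0,0,0,0.15],
    [-0.175,0.015,-0.1375,0,0,0,0.15],
    [-0.2125,0.0188,-0.1375,0,0,0,0.15],
    [-0.2288,0.0194,-0.1375,0,0,0,0.15],
    [-0.2288,0.0194,-0.1375,0,0,0,0.15],
    [-0.2288,0.0194,-0.1063,0,0,0,0.15],
    [-0.2288,0.0194,-0.0688,0,0,0,0.15],
    [-0.2288,0.0194,-0.0375,0,0,0,0.15],
    [-0.2288,0.0194,-0.015,0,0,0,0.15],
    [-0.2288,0.0194,-0.0063,0,0,0,0.15],
    [-0.2288,0.0194,-0.0025,0,0,0,0.15],
    [-0.2288,0.0194,-0.0013,0,0,0,0.15],
    [-0.2288,0.0194,-0.0013,0,0,0,0.15],
  ],
)

```text
clock: 16.23
position: [0.4444, 0.0483, 0.0287]
tcp_rot: [-2.221, -2.222, -0.003]
wrist_force: [0.6, 0.3, -0.7]
width: 0.257
gripper_force: 30.0
```

```bash
python3 - <<'E'
from h import *
go(.4441,.0475,.027)
E
```

```text
at [0.4444 0.0483 0.0287] d [-0.0008 -0.0003  0.0017] r [ 0.001 -0.001  0.   ]
```

Scaled: 0.0015 m / 0.8 = 0.0019, 0.001 m / 0.8 = 0.0013.

>>> creep_tool(
  moves=[
    [0,0,0.0013,0,0,0,0.15],
    [0,0,0.0019,0,0,0,0.15],
    [0,0,0.0019,0,0,0,0.15],
    [0,0,0.0019,0,0,0,0.15],
  ],
)

```text
clock: 16.73
position: [0.4445, 0.0482, 0.0279]
tcp_rot: [2.221, 2.221, 0.004]
wrist_force: [-2.3, -0.2, 11.8]
width: 0.257
gripper_force: 31.3
```

On the floor with 11.8 N. I release it and go above red.

Careful with the scale: shifts go in shares of 80 cm and turns go in shares of 90 degrees. That gives: 0.2288 m / 0.8 = 0.286, 0.21 m / 0.8 = 0.2625.

>>> creep_tool(
  moves=[
    [0,0,-0.0013,0,0,0,0.3],
    [0,0,-0.0013,0,0,0,0.36],
    [0,0,-0.0013,0,0,0,0.42],
    [0,0,-0.0013,0,0,0,0.42],
    [0,0,-0.0125,0,0,0,0.42],
    [0,0,-0.0438,0,0,0,0.42],
    [0,0,-0.0875,0,0,0,0.42],
    [0.0125,-0.0013,-0.1313,0,0,0,0.42],
    [0.05,-0.0038,-0.1375,0,0,0,0.5],
    [0.1063,-0.0075,-0.1375,0,0,0,0.6],
    [0.1625,-0.0113,-0.1375,0,0,0,0.6],
    [0.2188,-0.015,-0.1375,0,0,0,0.6],
    [0.2625,-0.0188,-0.1375,0,0,0,0.6],
    [0.286,-0.0205,-0.1375,0,0,0,0.6],
    [0.286,-0.0205,-0.1375,0,0,0,0.6],
    [0.286,-0.0205,-0.1375,0,0,0,0.6],
  ],
)

```text
clock: 18.73
position: [0.4277, 0.2759, 0.137]
tcp_rot: [-2.222, -2.22, -0.001]
wrist_force: [-0.0, -0.1, -0.5]
width: 0.599
gripper_force: 0.0
```

```bash
python3 - <<'E'
from h import *
go(.4278,.2768,.027)
c=snap('scene','c6')['image'][180:330,225:445,::-1]; cv2.imwrite('pics/c6.png',cv2.resize(c,None,fx=3.4,fy=3.4,interpolation=2))
E
```

```text
at [0.4277 0.2759 0.137 ] d [8.0e-04 1.0e-04 1.1e-01] r [-0.    -0.001 -0.001]
```

View pics/c6.png

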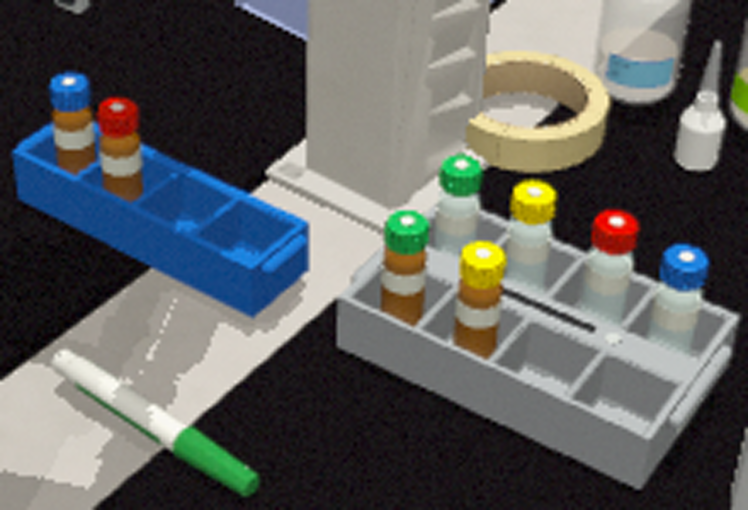

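Yellow is upright at (478,300), across from the yellow blank at (530,205), and all the blanks are unmoved. Next is red.

Scaled: 0.109 m / 0.8 = 0.1363, 0.104 m / 0.8 = 0.13.

>>> creep_tool(
  moves=[
    [0.0013,0,0.0375,0,0,0,0.6],
    [0.0013,0,0.0813,0,0,0,0.6],
    [0.0013,0,0.1125,0,0,0,0.6],
    [0.0013,0,0.13,0,0,0,0.6],
    [0.0013,0,0.1363,0,0,0,0.6],
    [0.0013,0,0.1363,0,0,0,0.6],
    [0.0013,0,0.1363,0,0,0,0.45],
    [0.0013,0,0.1363,0,0,0,0.3],
    [0.0013,0,0.1363,0,0,0,0.15],
    [0.0013,0,0.1363,0,0,0,0.15],
    [0.0013,0,0.1363,0,0,0,0.15],
    [0.0013,0,0.1363,0,0,0,0.15],
    [0.0013,0,0.1363,0,0,0,0.15],
  ],
  force=30,
)

```text
clock: 20.4
position: [0.4279, 0.2782, 0.0286]
tcp_rot: [-2.221, -2.221, -0.003]
wrist_force: [-1.4, -0.7, 5.9]
width: 0.26
gripper_force: 30.1
```

Scaled: -0.273 m / 0.8 = -0.3413, -0.25 m / 0.8 = -0.3125.

>>> creep_tool(
  moves=[
    [0,0,-0.0125,0,0,0,0.15],
    [0,0,-0.0438,0,0,0,0.15],
    [0,0,-0.0875,0,0,0,0.15],
    [0,0,-0.125,0,0,0,0.15],
    [-0.025,0.0013,-0.1375,0,0,0,0.15],
    [-0.075,0.005,-0.1375,0,0,0,0.15],
    [-0.1375,0.0088,-0.1375,0,0,0,0.15],
    [-0.2,0.0138,-0.1375,0,0,0,0.15],
    [-0.2625,0.0175,-0.1375,0,0,0,0.15],
    [-0.3125,0.0213,-0.1375,0,0,0,0.15],
    [-0.3413,0.0225,-0.1375,0,0,0,0.15],
    [-0.3413,0.0225,-0.1375,0,0,0,0.15],
    [-0.3413,0.0225,-0.1063,0,0,0,0.15],
    [-0.3413,0.0225,-0.0688,0,0,0,0.15],
    [-0.3413,0.0225,-0.0375,0,0,0,0.15],
    [-0.3413,0.0225,-0.015,0,0,0,0.15],
    [-0.3413,0.0225,-0.0063,0,0,0,0.15],
    [-0.3413,0.0225,-0.0025,0,0,0,0.15],
    [-0.3413,0.0225,-0.0013,0,0,0,0.15],
    [-0.3413,0.0225,-0.0013,0,0,0,0.15],
  ],
)

```text
clock: 22.9
position: [0.446, 0.005, 0.0291]
tcp_rot: [2.221, 2.221, 0.003]
wrist_force: [-0.2, 1.0, -1.0]
width: 0.254
gripper_force: 29.7
```

```bash
python3 - <<'E'
from h import *
go(.4459,.0046,.027)
E
```

```text
at [0.446  0.005  0.0291] d [-0.0004 -0.0001  0.0021] r [ 0.001 -0.001  0.   ]
```

Scaled: 0.0015 m / 0.8 = 0.0019, 0.001 m / 0.8 = 0.0013.

>>> creep_tool(
  moves=[
    [0,0,0.0013,0,0,0,0.15],
    [0,0,0.0019,0,0,0,0.15],
    [0,0,0.0019,0,0,0,0.15],
    [0,0,0.0019,0,0,0,0.15],
  ],
)

```text
clock: 23.4
position: [0.4462, 0.0049, 0.0285]
tcp_rot: [2.221, 2.221, 0.003]
wrist_force: [-4.1, 0.2, 13.5]
width: 0.258
gripper_force: 31.3
```

Down. I release it and go above blue.

Scaled: 0.3115 m / 0.8 = 0.3894, -0.016 m / 0.8 = -0.02.

>>> creep_tool(
  moves=[
    [0,0,-0.0013,0,0,0,0.3],
    [0,0,-0.0013,0,0,0,0.36],
    [0,0,-0.0013,0,0,0,0.42],
    [0,0,-0.0013,0,0,0,0.42],
    [0,0,-0.0125,0,0,0,0.42],
    [0,0,-0.0438,0,0,0,0.42],
    [0,0,-0.0875,0,0,0,0.42],
    [0.0125,-0.0013,-0.1313,0,0,0,0.42],
    [0.05,-0.0025,-0.1375,0,0,0,0.5],
    [0.1063,-0.005,-0.1375,0,0,0,0.6],
    [0.1625,-0.0088,-0.1375,0,0,0,0.6],
    [0.225,-0.0113,-0.1375,0,0,0,0.6],
    [0.2875,-0.015,-0.1375,0,0,0,0.6],
    [0.3438,-0.0175,-0.1375,0,0,0,0.6],
    [0.375,-0.02,-0.1375,0,0,0,0.6],
    [0.3894,-0.02,-0.1375,0,0,0,0.6],
    [0.3894,-0.02,-0.1375,0,0,0,0.6],
    [0.3894,-0.02,-0.1375,0,0,0,0.6],
  ],
)

```text
clock: 25.65
position: [0.4298, 0.3154, 0.1376]
tcp_rot: [-2.222, -2.22, -0.001]
wrist_force: [0.3, -0.2, 0.1]
width: 0.596
gripper_force: 0.0
```

```bash
python3 - <<'E'
from h import *
go(.430,.3165,.027)
E
```

```text
at [0.4298 0.3154 0.1376] d [0.001  0.0002 0.1106] r [ 0.    -0.001 -0.001]
```

Scaled: 0.1095 m / 0.8 = 0.1369, 0.104 m / 0.8 = 0.13.

>>> creep_tool(
  moves=[
    [0.0013,0,0.0375,0,0,0,0.6],
    [0.0013,0,0.0813,0,0,0,0.6],
    [0.0013,0,0.1125,0,0,0,0.6],
    [0.0013,0,0.13,0,0,0,0.6],
    [0.0013,0,0.1369,0,0,0,0.6],
    [0.0013,0,0.1369,0,0,0,0.6],
    [0.0013,0,0.1369,0,0,0,0.45],
    [0.0013,0,0.1369,0,0,0,0.3],
    [0.0013,0,0.1369,0,0,0,0.15],
    [0.0013,0,0.1369,0,0,0,0.15],
    [0.0013,0,0.1369,0,0,0,0.15],
    [0.0013,0,0.1369,0,0,0,0.15],
    [0.0013,0,0.1369,0,0,0,0.15],
  ],
  force=30,
)

```text
clock: 27.28
position: [0.4299, 0.3178, 0.0287]
tcp_rot: [-2.221, -2.221, -0.003]
wrist_force: [-0.5, -0.6, 6.4]
width: 0.258
gripper_force: 29.9
```

Scaled: -0.355 m / 0.8 = -0.4438, -0.11 m / 0.8 = -0.1375.

>>> creep_tool(
  moves=[
    [0,0,-0.0125,0,0,0,0.15],
    [0,0,-0.0438,0,0,0,0.15],
    [0,0,-0.0875,0,0,0,0.15],
    [0,0,-0.125,0,0,0,0.15],
    [-0.025,0.0013,-0.1375,0,0,0,0.15],
    [-0.075,0.0038,-0.1375,0,0,0,0.15],
    [-0.1375,0.0075,-0.1375,0,0,0,0.15],
    [-0.2,0.01,-0.1375,0,0,0,0.15],
    [-0.2625,0.0138,-0.1375,0,0,0,0.15],
    [-0.325,0.0163,-0.1375,0,0,0,0.15],
    [-0.375,0.0188,-0.1375,0,0,0,0.15],
    [-0.4125,0.0213,-0.1375,0,0,0,0.15],
    [-0.435,0.0225,-0.1375,0,0,0,0.15],
    [-0.4438,0.0225,-0.1375,0,0,0,0.15],
    [-0.4438,0.0225,-0.1375,0,0,0,0.15],
    [-0.4438,0.0225,-0.1375,0,0,0,0.15],
  ],
)

```text
clock: 29.28
position: [0.4473, -0.0371, 0.1374]
tcp_rot: [-2.22, -2.221, -0.002]
wrist_force: [0.6, 0.4, -0.8]
width: 0.256
gripper_force: 29.4
```

```bash
python3 - <<'E'
from h import *
go(.4477,-.0384,.027)
c=snap('scene','c7')['image'][120:330,225:465,::-1]; cv2.imwrite('pics/c7.png',cv2.resize(c,None,fx=2.8,fy=2.8,interpolation=2))
E
```

```text
at [ 0.4473 -0.0371  0.1374] d [-0.0015  0.0004  0.1104] r [-0.    -0.002  0.001]
```

View pics/c7.png

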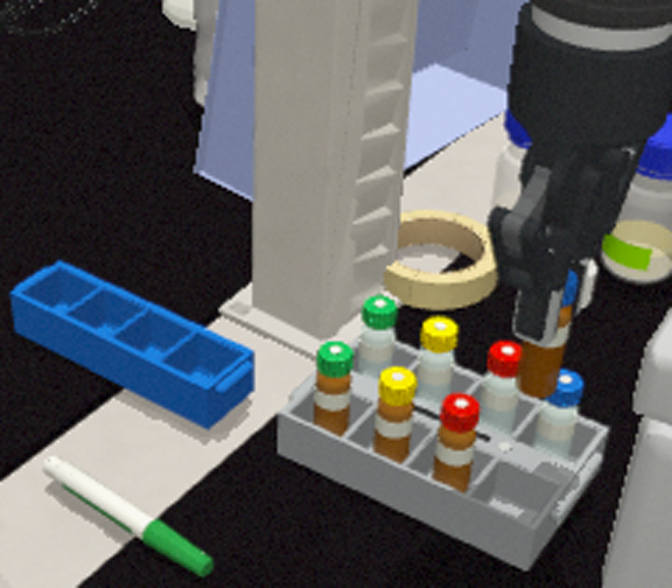

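The rack is empty. Green, yellow and red stand across from their blanks, and blue is held upright above its pocket. I lower it.

Scaled: 0.109 m / 0.8 = 0.1363, 0.106 m / 0.8 = 0.1325.

>>> creep_tool(
  moves=[
    [-0.0013,0,0.025,0,0,0,0.15],
    [-0.0013,0,0.0563,0,0,0,0.15],
    [-0.0013,0,0.0875,0,0,0,0.15],
    [-0.0013,0,0.1125,0,0,0,0.15],
    [-0.0013,0,0.125,0,0,0,0.15],
    [-0.0013,0,0.1325,0,0,0,0.15],
    [-0.0013,0,0.1363,0,0,0,0.15],
    [-0.0013,0,0.1363,0,0,0,0.15],
    [-0.0013,0,0.1363,0,0,0,0.15],
  ],
)

```text
clock: 30.45
position: [0.4479, -0.0385, 0.029]
tcp_rot: [-2.221, -2.221, -0.002]
wrist_force: [0.8, 0.6, -0.6]
width: 0.259
gripper_force: 29.4
```

Scaled: 0.0015 m / 0.8 = 0.0019, 0.001 m / 0.8 = 0.0013.

>>> creep_tool(
  moves=[
    [0,0,0.0013,0,0,0,0.15],
    [0,0,0.0019,0,0,0,0.15],
    [0,0,0.0019,0,0,0,0.15],
    [0,0,0.0019,0,0,0,0.15],
  ],
)

```text
clock: 30.95
position: [0.4481, -0.0386, 0.0286]
tcp_rot: [2.221, 2.221, 0.003]
wrist_force: [-3.7, 0.6, 14.6]
width: 0.251
gripper_force: 31.3
```

Scaled: 0.24 m / 0.8 = 0.3, -0.15 m / 0.8 = -0.1875.

>>> creep_tool(
  moves=[
    [0,0,-0.0013,0,0,0,0.3],
    [0,0,-0.0013,0,0,0,0.36],
    [0,0,-0.0013,0,0,0,0.42],
    [0,0,-0.0013,0,0,0,0.42],
    [0,0,-0.0125,0,0,0,0.42],
    [0,0,-0.0438,0,0,0,0.42],
    [0,0,-0.0875,0,0,0,0.42],
    [0,0,-0.1375,0,0,0,0.42],
    [0.0375,0,-0.1875,0,0,0,0.42],
    [0.1,0,-0.2125,0,0,0,0.42],
    [0.1625,0,-0.2125,0,0,0,0.42],
    [0.225,0,-0.2125,0,0,0,0.42],
    [0.275,0,-0.2125,0,0,0,0.42],
    [0.3,0,-0.2125,0,0,0,0.42],
    [0.3,0,-0.2125,0,0,0,0.42],
    [0.3,0,-0.2125,0,0,0,0.42],
  ],
)

```text
clock: 32.95
position: [0.4475, 0.2007, 0.1976]
tcp_rot: [-2.221, -2.221, -0.001]
wrist_force: [-0.1, 0.7, 0.1]
width: 0.418
gripper_force: 0.0
```

```bash
python3 - <<'E'
from h import *
c=snap('scene','c8')['image'][180:330,225:445,::-1]; cv2.imwrite('pics/c8.png',cv2.resize(c,None,fx=3.4,fy=3.4,interpolation=2))
E
```

```text
(no output)
```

View pics/c8.png

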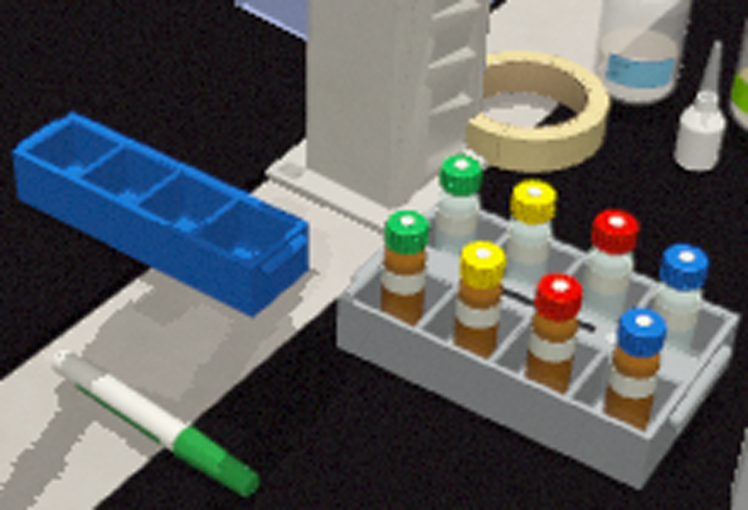

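All four samples stand upright across from the blanks of their own colour (G 404, Y 478, R 553, B 635 in the crop). The blanks are unmoved and the arm is clear.

```bash
python3 -c "from rig import hand_in; print(hand_in())"
```

```text
the job is handed in; nothing more can be done
None
```

The four sample vials stand upright in the tray's near row, each across from the blank with its own cap colour (green, yellow, red, blue); the blanks were not moved, and the job was handed in at about 33 s.

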